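Load the copper staple strip into the bench stapler magazine

TASK

Lay the copper-coloured staple strip, legs down, in the channel of the blue staple magazine while its rail is still drawn back, then push the red tab to slide the rail fully home, so that the spring follower presses the strip up against the nose block. Leave the silver strip where it lies, and let go of everything.

Things in the scene. Friction and masses are not known exactly. Their poses are not given: they have to be found in the camera images.
- magazine: Blue staple magazine fixed on the bench, 330 x 90 mm. Origin at bench level, mid channel; x along the channel to the nose block, z up. Channel 41 mm wide, floor at z 20 mm; sides flare at 45 degrees to y +-31 mm, z 31 mm: keep fingertips above z 31. Nose block x 80 to 120, 70 wide, z to 88 mm: its x = 80 face ends the channel. Behind the red tab a flat plate, below z 25 mm, goes on to x -210 mm.
- follower_face (a point): Front face centre of the yellow spring follower (36 mm wide, top at z 43 mm), at magazine x = -50 mm + rail value when free, z 32 mm. The strip goes between it and the nose block. Sprung on the rail: yields back (-x) up to 45 mm, 1.2 N at rest plus 0.06 N per mm. Behind it: coil spring, then the rail's dark housing, top z 51 mm.
- rail (a joint): Rail carrying follower, housing and upright red tab; slides along magazine +x: 0 m = drawn back (open), 0.070 = fully home; starts at 0 to 0.010. Tab: 8 mm thick, 60 mm wide, z 22 to 85 mm, rear face at magazine x = -165 mm + this value, y = 0; push there. Stiff slide: 7 N friction, about 11 N with the spring; stays where it is left.
- copper_strip: Copper-coloured strip of joined wide staples, an upside-down U: 90 mm long (x), 35 mm wide (y), 28 mm high, 110 g, standing on its legs on the bench. Origin: centre of its underside; z up. Same both ways round. Grip it across its 35 mm width by its upper 14 mm, so that the fingertips clear the channel's lips.
- silver_strip: Silver steel staple strip of the same shape and size, a bystander to be left where it lies. Origin: centre of its underside.
Mind the look-alikes: they are no part of the job. Of the things that look like the copper_strip, the smallest one is meant.

How it is judged (in metres and radians):
On the way:
1. the copper strip lies on the channel's floor, along it, between follower and nose block, with the rail not yet pushed in (joint below 30 mm) (x of copper_strip in the frame of magazine between -0.02 and 0.045 m and y of copper_strip in the frame of magazine between -0.008 and 0.008 m and z of copper_strip in the frame of magazine between 0.015 and 0.026 m and angle between the x axis of copper_strip and the x axis of magazine, either way round below 0.2 rad and angle between copper_strip's own z axis and vertical below 0.2 rad and value of joint rail below 0.03 m), for 0.2 s.
At the end, for the whole second after the job is handed in: The rail is pushed home (joint above 60 mm of 70), and the copper strip lies at rest, legs down on the channel's floor (within 6 mm in height), within 8 mm of its middle line and about 11 degrees of its direction, its front end within 7 mm of the nose block's face (value of joint rail above 0.06 m and x of copper_strip in the frame of magazine between 0.028 and 0.042 m and y of copper_strip in the frame of magazine between -0.008 and 0.008 m and z of copper_strip in the frame of magazine between 0.015 and 0.026 m and angle between the x axis of copper_strip and the x axis of magazine, either way round below 0.2 rad and angle between copper_strip's own z axis and vertical below 0.2 rad and linear speed of copper_strip below 0.02 m/s); the robot touches nothing.
It fails at once if the silver strip is moved more than 30 mm (distance of silver_strip from where it was at the start of the episode above 0.03 m).
It also fails if it takes over 48 s, if anything falls off the work surface, if the arm or the gripper's body presses on something with over 40 N, if the wrist force passes 120 N, or if a joint passes its speed limit or range.

ROBOT

A 6-joint arm with a two-finger parallel gripper is mounted at the origin on the work surface. World frame = base frame: x ahead of the robot, y to its left, z up, the work surface at z = 0. Lengths are in m, angles in degrees, forces in N, time in s.
With the tool pointing down it reaches from about 0.25 to 0.8 m from the base axis. Payload 3.9 kg.
Tool frame: the origin (TCP) lies midway between the tips of the shut fingers; the grasp point (between the pads) lies 19 mm behind it; z points along the fingers, y is the line along which they close (so a half turn about z gives the same grasp; the last joint's range is limited). The gripper opens to 85 mm and grips with 20 to 120 N. Pads are 22 mm wide; open, the fingers measure 114 mm over their backs; the gripper's body (76 mm by 85 mm) begins 54 mm behind the grasp point. The pads swing forward as they close: fully open they stand 13 mm farther back than shut.
Start: joints at [0, 14.897, -7.913, 67.191, 0, 90], TCP at [0.525, -0, 0.231] pointing down, gripper open.
Joint ranges: [-159.42, 159.42], [-47.68, 98.78], [-73.54, 78.23], [-108.79, 121.32], [-90, 84.71], [-180, 180]. Speed limits (degrees/s): [147.25, 147.25, 180, 180, 180, 180].

INTERFACE

Orientations are given as [roll, pitch, yaw] about the fixed x, y, z axes, in that order (R = Rz(yaw) Ry(pitch) Rx(roll)).
In Python, from rig import bot gives the robot as it stands. The module is installed in compiled form; this text tells all that it offers.
- The arm moves only by the shell command python3 -m pendant 'ROWS' [FORCE]. ROWS is text: rows parted by semicolons, each of 7 numbers parted by spaces: the turn, a rotation vector about the tool's x, y, z in rad, then the shift along the tool's x, y, z in m, then the opening, from 0 (shut) to 1 (fully open). In form: rx ry rz dx dy dz fingers; .... A call has 1 to 5 rows; each row shifts and turns the commanded pose from where the row before left it, along the tool's axes as they then stand; what a row does not reach is not made up. A row lasts 1/8 s, in which the tool goes at most 62.5 mm and 10.7 degrees, less where a joint would pass 70% of its speed; a pose out of reach is approached as far as the arm can. A call is refused whole if a number of a shift passes 0.0625 or a number of a turn 0.188, either way. A call with a gripper value outside its range is refused whole. The fingers move at their own pace and stop on an object; FORCE is the grip in N (left out, the last holds). Time passes only in rows, so rows that do not move let the fingers close. It gives the time, the measured TCP pose, the force, the opening and the grip force at its end, in the units of the state.
- bot.state(): the state, without advancing time (a new reading comes with each control period).
- bot.grab_frame(name): name is "scene" or "side" or "wrist"; returns a dict with "pixels" (400x640x3 uint8, blue, green, red), "fx", "fy", "cx", "cy" (pixels), "xyz" and "rotation" of the camera in the world. Camera axes: x right, y down, z forward; pixel columns grow to the right and rows downward; lengths in m; the calibration is good to about 2 mm. The wrist camera is an equidistant fisheye: a pixel r from the principal point sees the ray r / f radians off the axis. A picture is of the moment at which its call begins. There is no depth.
- bot.finish_job(): hands the job in; it is judged then, once.
The state is a dict: "time": time; "q": joint angles; "dq": joint speeds; "joint_efforts": joint torques, N m; "eef_pos": TCP position; "eef_rot": TCP orientation; "wrist_force": force on the tool from outside, world axes, zero at the start; "torque": the same for the moment, N m; "grip_width": opening from 0.0 (shut) to 1.0 (fully open); "grip_force": force on a finger pad.
Only numpy, scipy, OpenCV 4.12 (cv2) and the standard library are available. Lean on these libraries where they do the work, as an engineer would, in place of code of your own. Each camera call takes 0.05 s, during which the arm holds its last target. There are 200 camera calls.

## Working session

There is one attempt and no reset: what is moved stays moved. The work goes in short steps, Python scripts to look and compute and a shell command to move; the robot and the scene stay as the last step left them, time stands still between calls to the robot, and variables do not carry over. Pictures are saved under pics/ and viewed, at most 10 in all, crops included, and the job is handed in when it is done.

```bash
mkdir -p pics; python3 - <<'E'
from rig import bot
import cv2,numpy as np,pickle
F={}
for n in ["scene","side","wrist"]:
    f=bot.grab_frame(n);F[n]=f
    print(n,{k:np.round(f[k],4).tolist() for k in f if k!="pixels"})
pickle.dump(F,open("f0.pkl","wb"))
cv2.imwrite("pics/scene0.png",F["scene"]["pixels"])
cv2.imwrite("pics/side0.png",F["side"]["pixels"])
cv2.imwrite("pics/wrist0.png",F["wrist"]["pixels"])
print(bot.state())
E
```

```text
scene {'fx': 507.0098, 'fy': 507.0098, 'cx': 315.6898, 'cy': 200.5478, 'xyz': [0.9029, 0.6487, 0.8389], 'rotation': [-138.1383, -0.0379, 141.2212]}
side {'fx': 388.4167, 'fy': 388.4167, 'cx': 315.8826, 'cy': 201.1914, 'xyz': [0.092, 0.5271, 0.5468], 'rotation': [-131.6322, -0.1297, -136.194]}
wrist {'fx': 309.7069, 'fy': 309.7069, 'cx': 321.7071, 'cy': 196.9645, 'xyz': [0.5242, 0.0707, 0.373], 'rotation': [163.7676, 0.1182, 0.0416]}
{'time': 0.15, 'q': array([ 1.66365785e-03,  1.49273745e+01, -7.96925369e+00,  6.71907870e+01,
       -6.99275976e-04,  8.99983965e+01]), 'dq': array([-0.00134536, -0.18845806,  0.18646048, -0.04958759,  0.0343172 ,
        0.0473698 ]), 'joint_efforts': array([-3.64596281e-05, -4.06005156e+01,  2.54166770e+01,  1.26235068e-02,
       -2.58195018e-05, -1.05726747e-05]), 'eef_pos': array([5.24467305e-01, 1.13182181e-05, 2.30650372e-01]), 'eef_rot': array([-1.79912585e+02,  6.96828680e-04,  9.00032683e+01]), 'wrist_force': array([-0.28387874, -0.45848892, -0.64481867]), 'torque': array([-0.01409872, -0.05969124, -0.01523096]), 'grip_force': 0.0, 'grip_width': 1.001934765868209}
```

View pics/scene0.png

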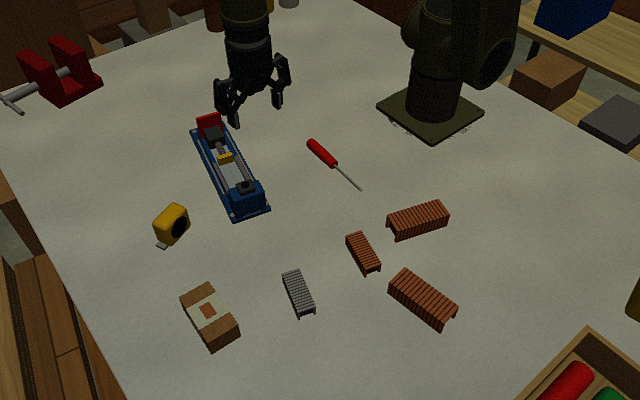

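View pics/side0.png

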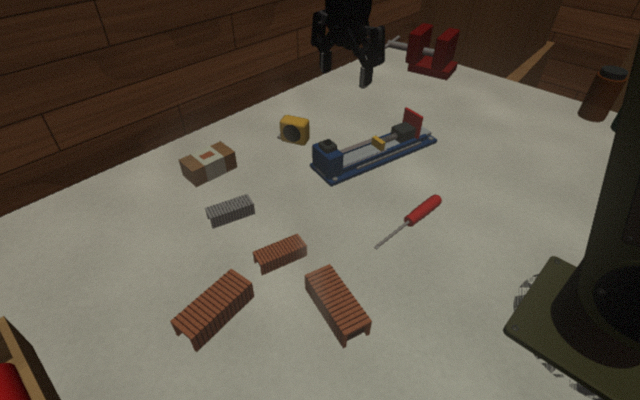

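View pics/wrist0.png

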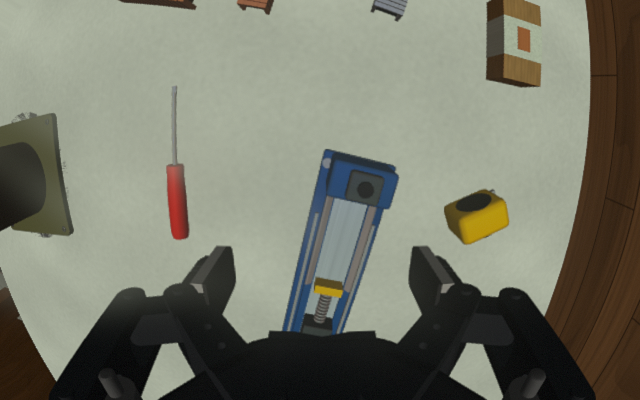

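Scene shows the magazine around (230,175), with the nose at (248,195) and the red tab at (208,122). The copper-coloured candidates are (363,253), (418,220) and (423,299), and the silver strip is at (298,293). The one at (363,253) looks smallest. I'll measure all three and check an enlarged crop.

```bash
cat > g.py <<'E'
import numpy as np,cv2,pickle
from scipy.spatial.transform import Rotation as R
def rot(f): return R.from_euler('xyz',f['rotation'],degrees=True).as_matrix()
def ray(f,p,fish=False):
    x=(p[0]-f['cx'])/f['fx'];y=(p[1]-f['cy'])/f['fy']
    if fish:
        r=np.hypot(x,y)+1e-12; d=np.array([x/r*np.sin(r),y/r*np.sin(r),np.cos(r)])
    else: d=np.array([x,y,1.])
    d=rot(f)@d
    return np.array(f['xyz']),d/np.linalg.norm(d)
def onz(f,p,z,fish=False):
    o,d=ray(f,p,fish); return o+d*(z-o[2])/d[2]
def tri(rays):
    A=sum(np.eye(3)-np.outer(d,d) for o,d in rays); b=sum((np.eye(3)-np.outer(d,d))@o for o,d in rays)
    X=np.linalg.solve(A,b); return X,[np.linalg.norm(np.cross(X-o,d)) for o,d in rays]
def proj(f,X,fish=False):
    c=rot(f).T@(np.array(X)-np.array(f['xyz']))
    if fish:
        t=np.arctan2(np.hypot(c[0],c[1]),c[2]); h=np.hypot(c[0],c[1])
        return f['cx']+f['fx']*t*c[0]/h, f['cy']+f['fy']*t*c[1]/h
    return f['cx']+f['fx']*c[0]/c[2], f['cy']+f['fy']*c[1]/c[2]
def copper(img):
    h=cv2.cvtColor(img,cv2.COLOR_BGR2HSV)
    m=cv2.inRange(h,(3,90,40),(16,255,255))
    return cv2.morphologyEx(m,cv2.MORPH_CLOSE,np.ones((5,5)))
def blobs(m,amin=150):
    cs,_=cv2.findContours(m,cv2.RETR_EXTERNAL,cv2.CHAIN_APPROX_NONE)
    return [c for c in cs if cv2.contourArea(c)>amin]
E
python3 - <<'E'
from g import *
F=pickle.load(open("f0.pkl","rb"))
for n in ["scene","side"]:
    f=F[n]
    for c in blobs(copper(f['pixels'])):
        (u,v),wh,a=cv2.minAreaRect(c)
        print(n,np.round((u,v)),np.round(wh),cv2.contourArea(c),np.round(onz(f,(u,v),.02),3))
s=F['scene']['pixels'][180:340,270:470];a=cv2.resize(s,None,fx=4,fy=3.75/1.0*1,interpolation=cv2.INTER_CUBIC)
cv2.imwrite('pics/crop1.png',cv2.resize(s,(750,600),interpolation=cv2.INTER_CUBIC))
f=F['scene']
for p in [(208,122),(245,185),(298,293)]: print(p,np.round(onz(f,p,.05),3))
E
```

```text
scene [565. 380.] [39. 60.] 878.0 [0.371 0.643 0.02 ]
scene [612. 362.] [80. 25.] 706.0 [0.282 0.676 0.02 ]
scene [211. 316.] [66. 36.] 1424.0 [0.765 0.176 0.02 ]
scene [422. 299.] [73. 34.] 2111.5 [0.442 0.39  0.02 ]
scene [363. 252.] [46. 21.] 667.5 [0.455 0.243 0.02 ]
scene [417. 220.] [30. 65.] 1577.0 [0.311 0.252 0.02 ]
scene [ 26. 306.] [260.  86.] 10865.5 [ 1.018 -0.053  0.02 ]
scene [209. 123.] [19. 26.] 240.0 [ 0.488 -0.295  0.02 ]
scene [68. 85.] [23. 16.] 172.5 [ 0.703 -0.675  0.02 ]
scene [573.  87.] [122.  62.] 2513.5 [-0.36   0.193  0.02 ]
scene [625.  10.] [21. 28.] 416.0 [-0.868  0.06   0.02 ]
scene [89. 45.] [178.  90.] 7907.5 [ 0.58  -0.834  0.02 ]
side [ 18. 361.] [94. 33.] 1409.5 [0.568 0.629 0.02 ]
side [213. 308.] [40. 89.] 3026.5 [0.444 0.39  0.02 ]
side [338. 303.] [83. 37.] 2290.0 [0.309 0.248 0.02 ]
side [280. 253.] [24. 53.] 1102.0 [0.451 0.243 0.02 ]
side [423. 210.] [12. 42.] 328.0 [ 0.33  -0.032  0.02 ]
side [209. 162.] [31. 53.] 754.5 [0.772 0.171 0.02 ]
side [412. 123.] [19. 28.] 268.0 [ 0.536 -0.304  0.02 ]
side [340.  54.] [21. 27.] 342.5 [ 0.983 -0.526  0.02 ]
side [504.  60.] [121. 271.] 20843.5 [ 0.541 -0.88   0.02 ]
side [162. 108.] [215. 324.] 45953.0 [1.084 0.113 0.02 ]
(208, 122) [ 0.503 -0.265  0.05 ]
(245, 185) [ 0.55  -0.032  0.05 ]
(298, 293) [0.624 0.252 0.05 ]
```

View pics/crop1.png

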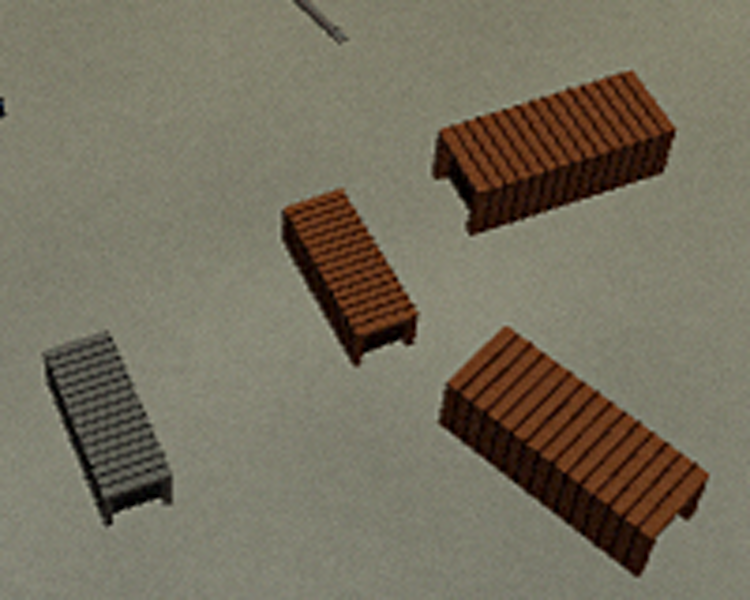

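The crop shows the middle strip (scene (363,252)) clearly smaller than the two others at (418,220) and (423,299), and about the same size as the silver one. That makes it the right one. Next I'll look at the magazine from two wrist positions.

```bash
cat > snap.py <<'E'
import sys
from rig import bot
from g import *
f=bot.grab_frame("wrist"); pickle.dump(f,open(sys.argv[1]+".pkl","wb"))
cv2.imwrite("pics/"+sys.argv[1]+".png",f["pixels"]); print(np.round(f["xyz"],4),np.round(f["rotation"],2))
E
python3 -m pendant '0 0 0 -0.05 0 0 1;0 0 0 -0.05 0 0 1;0 0 0 0 0 0 1;0 0 0 0 0 0 1'; python3 snap.py wA
python3 -m pendant '0 0 0 -0.05 0 0 1;0 0 0 -0.05 0 0 1;0 0 0 -0.03 0 0 1;0 0 0 0 0 0 1;0 0 0 0 0 0 1'; python3 snap.py wB
python3 - <<'E'
import cv2,numpy as np
a=cv2.imread('pics/wA.png')[60:400,200:500];b=cv2.imread('pics/wB.png')[0:340,200:500]
cv2.imwrite('pics/mag.png',cv2.resize(np.hstack([a,b]),(800,453),interpolation=cv2.INTER_CUBIC))
E
```

```text
time: 0.65
eef_pos: [0.5247, -0.0999, 0.231]
eef_rot: [-180.0, -0.0, 90.0]
wrist_force: [-0.0, -0.2, 0.4]
grip_width: 0.999
grip_force: 0.0
[ 0.5244 -0.0293  0.3734] [1.6381e+02 6.0000e-02 0.0000e+00]
time: 1.32
eef_pos: [0.525, -0.2286, 0.2312]
eef_rot: [-180.0, -0.1, 90.1]
wrist_force: [-0.6, -0.1, 0.2]
grip_width: 1.002
grip_force: 0.0
[ 0.5245 -0.158   0.3736] [1.6382e+02 4.0000e-02 1.2000e-01]
```

View pics/mag.png

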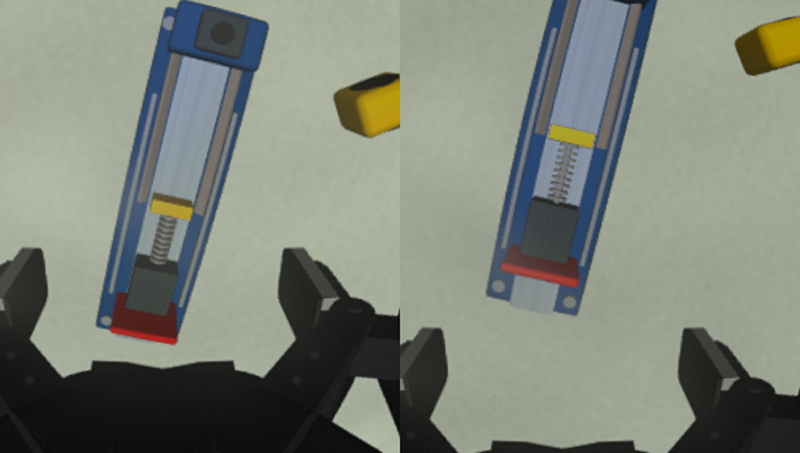

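wA on the left shows the nose at full-frame (366,85), the follower at (328,215) and the tab's top edge at (308,313). wB on the right shows the follower at (329,101), the tab at (304,210) and the plate behind the tab. Next I'll triangulate these by mask.

```bash
cat > m.py <<'E'
from g import *
f0=pickle.load(open("f0.pkl","rb"));w={'0':f0['wrist'],'A':pickle.load(open("wA.pkl","rb")),'B':pickle.load(open("wB.pkl","rb"))}
def mask(k,lo,hi,box):
    h=cv2.cvtColor(w[k]['pixels'],cv2.COLOR_BGR2HSV); m=np.zeros(h.shape[:2],np.uint8)
    x0,y0,x1,y1=box; m[y0:y1,x0:x1]=cv2.inRange(h,lo,hi)[y0:y1,x0:x1]; return m
def big(m): return max(blobs(m,10),key=cv2.contourArea)
def show(k,name,c):
    r=cv2.minAreaRect(c); M=cv2.moments(c); print(k,name,np.round(cv2.boxPoints(r),1).tolist(),np.round(M['m10']/M['m00'],1),np.round(M['m01']/M['m00'],1)); return r
# bright top faces only
for k,box in [('A',(300,190,360,240)),('B',(300,80,360,125))]:
    show(k,'yel',big(mask(k,(18,100,60),(35,255,255),box))); show(k,'yelbright',big(mask(k,(18,100,165),(35,255,255),box)))
for k,box in [('A',(270,260,350,330)),('B',(260,160,350,230))]:
    m=cv2.bitwise_or(mask(k,(0,120,60),(8,255,255),box),mask(k,(170,120,60),(180,255,255),box)); c=big(m)
    show(k,'red',c); a=cv2.approxPolyDP(c,2,True)[:,0]; print(a.tolist())
for k,box in [('0',(310,140,410,215)),('A',(310,50,410,120))]:
    c=big(mask(k,(0,0,0),(180,120,75),box)); show(k,'dark',c)
    m=mask(k,(100,120,40),(130,255,255),box); c=cv2.convexHull(big(m)); print('blue',cv2.approxPolyDP(c,3,True)[:,0].tolist())
E
python3 m.py
```

```text
A yel [[311.6000061035156, 218.89999389648438], [314.3999938964844, 205.10000610351562], [345.20001220703125, 211.1999969482422], [342.3999938964844, 225.10000610351562]] 328.9 215.4
A yelbright [[312.6000061035156, 218.39999389648438], [314.5, 209.8000030517578], [343.79998779296875, 216.1999969482422], [342.0, 224.6999969482422]] 328.4 217.3
B yel [[311.0, 103.0], [313.6000061035156, 92.5999984741211], [345.79998779296875, 100.69999694824219], [343.20001220703125, 111.0999984741211]] 328.4 101.8
B yelbright [[311.3999938964844, 102.4000015258789], [313.70001220703125, 93.19999694824219], [345.5, 101.0999984741211], [343.20001220703125, 110.30000305175781]] 328.3 101.7
A red [[281.70001220703125, 308.70001220703125], [288.1000061035156, 278.8999938964844], [337.5, 289.5], [331.1000061035156, 319.20001220703125]] 307.4 302.5
[[288, 281], [284, 309], [331, 317], [330, 288], [325, 297], [295, 292], [294, 281]]
B red [[275.20001220703125, 202.1999969482422], [277.1000061035156, 194.60000610351562], [334.1000061035156, 208.5], [332.29998779296875, 216.0]] 306.4 206.2
[[276, 199], [279, 203], [328, 215], [333, 213], [332, 208]]
0 dark [[343.1000061035156, 198.1999969482422], [351.20001220703125, 167.8000030517578], [384.70001220703125, 176.6999969482422], [376.6000061035156, 207.10000610351562]] 363.9 187.3
blue [[335, 161], [396, 175], [388, 207], [376, 214], [328, 194]]
A dark [[344.29998779296875, 95.80000305175781], [351.8999938964844, 65.19999694824219], [387.0, 74.0], [379.3999938964844, 104.5999984741211]] 365.6 85.0
blue [[312, 119], [324, 68], [336, 61], [400, 80], [390, 112]]
```

```bash
python3 - <<'E'
import cv2,numpy as np
z=lambda p,x,y:cv2.resize(cv2.imread('pics/'+p)[y:y+75,x:x+100],(400,300),interpolation=cv2.INTER_CUBIC)
cv2.imwrite('pics/z.png',np.vstack([np.hstack([z('wA.png',270,260),z('wA.png',280,180)]),np.hstack([z('wB.png',255,160),z('wA.png',315,50)])]))
E
```

```text
(no output)
```

View pics/z.png

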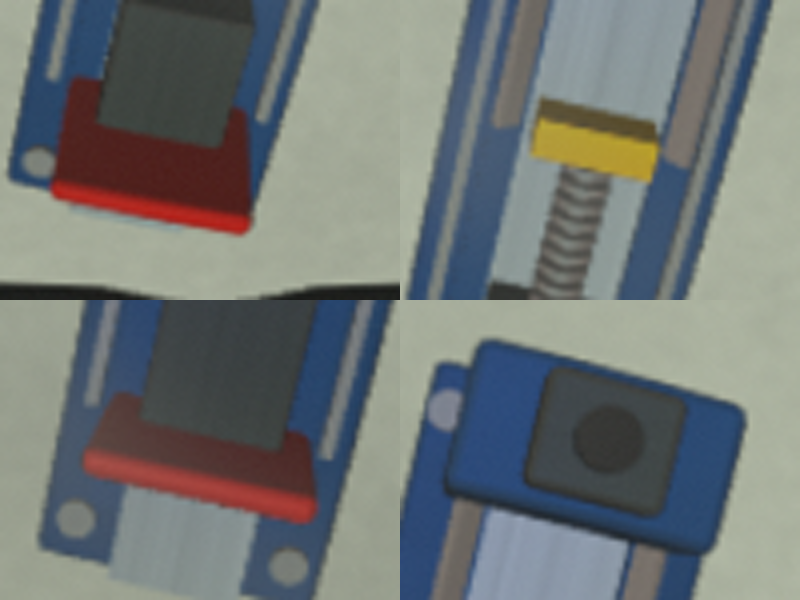

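```bash
cat > m2.py <<'E'
from g import *
f0=pickle.load(open("f0.pkl","rb"));w={'0':f0['wrist'],'A':pickle.load(open("wA.pkl","rb")),'B':pickle.load(open("wB.pkl","rb"))}
def T(name,**k):
    X,e=tri([ray(w[a],p,True) for a,p in k.items()]); print(name,np.round(X,4),np.round(e,4)); return X
C=lambda a,b:[A_:=None] and None
tl=T('tabL',A=(283.2,308.8),B=(276.7,202.5));tr=T('tabR',A=(331.8,318.3),B=(332,215.5))
fl=T('folL',A=(314.2,209.5),B=(313.6,92.8));fr=T('folR',A=(345,216.5),B=(345.8,100.8))
d=T('nose',**{'0':(363.9,187.3),'A':(365.6,85)})
h=T('holeL',A=(279.5,300.5),B=(273.75,214.5))
hm=(onz(w['B'],(273.75,214.5),h[2],True)+onz(w['B'],(327,226.75),h[2],True))/2;print('holesmid',np.round(hm,4))
nl=onz(w['A'],(326.75,97),.088,True);nr=onz(w['A'],(393,113),.088,True);gl=onz(w['A'],(335.5,60),.088,True);gr=onz(w['A'],(401,77.5),.088,True)
N=(nl+nr+gl+gr)/4;print('noseC',np.round([nl,nr,gl,gr,N],4).tolist())
tab=(tl+tr)/2;fo=(fl+fr)/2
for n,a,b in [('tab-nose',tab,N),('tab-dark',tab,d),('fol-nose',fo,N),('holes-nose',hm,N)]:
    v=(b-a)[:2];print(n,np.degrees(np.arctan2(v[1],v[0])),np.linalg.norm(v))
for n,a,b in [('tab',tl,tr),('fol',fl,fr),('nose',nl,nr)]:
    v=(b-a)[:2];print(n,np.degrees(np.arctan2(v[1],v[0]))+90,np.linalg.norm(v))
# frame: direction tab->nose, origin 0.100 behind nose centre (x 80..120)
v=(N-tab)[:2];v/=np.linalg.norm(v);O=N[:2]-.1*v;nn=np.array([-v[1],v[0]])
print('O',O)
for n,p in [('tab',tab),('fol',fo),('dark',d),('holes',hm),('N',N)]: print(n,np.round([(p[:2]-O)@v,(p[:2]-O)@nn],4))
# strip
S=[]
for n,P in [('scene',[(345.5,236),(361.7,230.7),(380.9,263.7),(364.7,269.1)])]:
    q=np.array([onz(f0[n],p,.028) for p in P]);print(np.round(q,3).tolist(),q.mean(0));a=(q[2]+q[3]-q[0]-q[1])[:2];print(np.linalg.norm(a)/2,np.degrees(np.arctan2(a[1],a[0])))
E
python3 m2.py
```

```text
tabL [ 0.4798 -0.2482  0.0828] [0.0002 0.0002]
tabR [ 0.5353 -0.2616  0.0829] [0.0006 0.0006]
folL [ 0.5156 -0.1401  0.0424] [0.0001 0.0001]
folR [ 0.5501 -0.1484  0.0426] [0.0004 0.0004]
nose [ 0.5654 -0.0052  0.0779] [0. 0.]
holeL [ 0.4649 -0.285   0.0145] [0.0002 0.0002]
holesmid [ 0.4981 -0.2929  0.0145]
noseC [[0.5286, -0.0178, 0.088], [0.5901, -0.0312, 0.088], [0.5365, 0.0168, 0.088], [0.5972, 0.0027, 0.088], [0.5631, -0.0074, 0.088]]
tab-nose 77.34564405011199 0.253687841158355
tab-dark 76.95769882749215 0.25631954892814707
fol-nose 77.53420800577736 0.1402111526402705
holes-nose 77.17656448169694 0.292855259059944
tab 76.50666932818817 0.0571603975590961
fol 76.41416101415223 0.035430898982974406
nose 77.71529838021786 0.06288545314156867
O [ 0.54121705 -0.10493905]
tab [-0.1537  0.    ]
fol [-0.0402 -0.0005]
dark [ 0.1026 -0.0017]
holes [-0.1929  0.0009]
N [0.1 0. ]
[[0.461, 0.195, 0.028], [0.426, 0.206, 0.028], [0.452, 0.289, 0.028], [0.485, 0.279, 0.028]] [0.45578987 0.24221973 0.028     ]
0.08713012053701562 73.4100266391923
```

```bash
python3 -m pendant '0 0 0 0.05 -0.007 0 1;0 0 0 0.055 -0.007 0 1;0 0 0 0.055 -0.007 0 1;0 0 0 0.055 -0.007 0 1;0 0 0 0.055 -0.007 0 1'>/dev/null
python3 -m pendant '0 0 0 0.055 -0.007 0 1;0 0 0 0.04 -0.007 0 1;0 0 0.14 0 0 0 1;0 0 0.145 0 0 0 1;0 0 0 0 0 0 1'; python3 snap.py wC
python3 -m pendant '0 0 0 0.02 0 0.05 1;0 0 0 0 0 0.02 1;0 0 0 0 0 0 1'; python3 snap.py wD
python3 - <<'E'
from g import *
out=[]
for k in 'CD':
    f=pickle.load(open(f'w{k}.pkl','rb'))
    u,v=np.round(proj(f,(.456,.242,.028),True)).astype(int);print(k,u,v)
    x,y=max(0,u-66),max(0,v-75); print(x,y)
    out.append(cv2.resize(f['pixels'][y:y+150,x:x+133],(400,451),interpolation=cv2.INTER_CUBIC))
cv2.imwrite('pics/strip.png',np.hstack(out))
E
```

```text
time: 2.62
eef_pos: [0.4752, 0.1362, 0.2315]
eef_rot: [-180.0, -0.0, 73.9]
wrist_force: [0.2, -0.3, 0.3]
grip_width: 1.001
grip_force: 0.0
[0.4944 0.2041 0.3739] [ 1.6377e+02  3.0000e-02 -1.6050e+01]
time: 3.05
eef_pos: [0.4799, 0.154, 0.1598]
eef_rot: [-179.8, 0.1, 73.8]
wrist_force: [-0.1, 0.1, 0.8]
grip_width: 1.001
grip_force: 0.0
[0.4998 0.222  0.302 ] [163.63   0.22 -16.16]
C 279 87
213 12
D 269 102
203 27
```

View pics/strip.png

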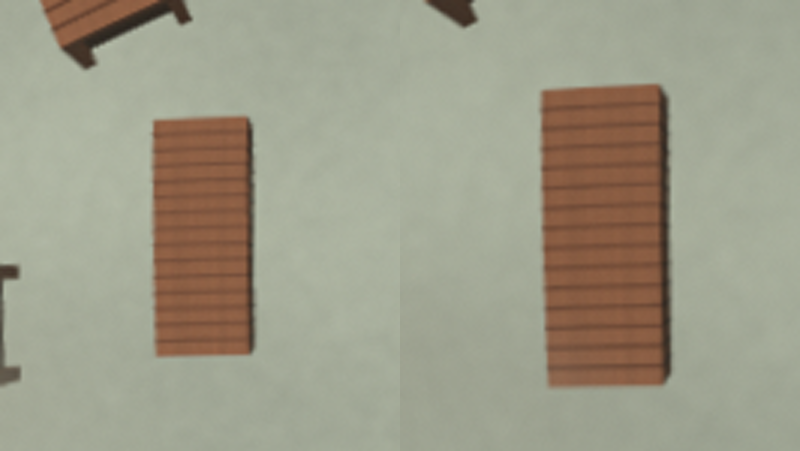

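Both crops show the copper strip. In C its top face runs from about (264,52) to (297,130) full-frame, and in D from (250,57) to (291,155).

```bash
python3 - <<'E'
from g import *
s=400/133
f={k:pickle.load(open(f'w{k}.pkl','rb')) for k in 'CD'}
P={'C':np.array([(153,121),(248,118),(251,354),(156,356)])/s+(213,12),'D':np.array([(142,91),(259,85),(264,384),(148,386)])/s+(203,27)}
X=np.array([tri([ray(f[k],P[k][i],True) for k in 'CD'])[0] for i in range(4)])
print(np.round(X,4).tolist(),X.mean(0))
for k in 'CD':
  X=np.array([onz(f[k],p,.028,True) for p in P[k]])
  a=(X[0]+X[1]-X[2]-X[3])[:2]/2;print(k,X.mean(0),np.degrees(np.arctan2(a[1],a[0])),np.linalg.norm(a),np.linalg.norm(X[0]-X[1]))
c=X.mean(0)[:2]
th=np.radians(73.8);tx=np.array([np.cos(th),np.sin(th)]);ty=np.array([np.sin(th),-np.cos(th)])
from rig import bot
p=bot.state()['eef_pos'];d=c-p[:2];print(p,'tool shift',d@tx,d@ty)
E
```

```text
[[0.4497, 0.2882, 0.0179], [0.4843, 0.2784, 0.0157], [0.4604, 0.1901, 0.0245], [0.4258, 0.2, 0.0242]] [0.45507351 0.23915415 0.02058518]
C [0.45585023 0.23777416 0.028     ] 74.25601960196792 0.08887321759523809 0.035251656974517105
D [0.45595667 0.23833247 0.028     ] 74.0630615659193 0.08914226619715279 0.034753068489064246
[0.48098374 0.15417244 0.16109749] tool shift 0.07383601489028184 -0.047513235903097265
```

```bash
python3 -m pendant '0 0 0 0.037 -0.024 0 1;0 0 0 0.0375 -0.0235 0 1;0 0 0 0 0 0.05 1;0 0 0 0 0 0.05 1;0 0 0 0 0 0 1'
python3 -m pendant '0 0 0 0 0 0.03 1;0 0 0 0 0 0.017 1;0 0 0 0 0 0 1'
```

```text
time: 3.72
eef_pos: [0.4546, 0.2379, 0.0597]
eef_rot: [-179.8, 0.2, 73.7]
wrist_force: [0.3, 0.4, 0.1]
grip_width: 1.001
grip_force: 0.0
time: 4.1
eef_pos: [0.4581, 0.2393, 0.0159]
eef_rot: [179.9, -0.1, 73.7]
wrist_force: [0.2, -0.4, 0.5]
grip_width: 1.001
grip_force: 0.0
```

```bash
python3 -m pendant '0 0 0 0 0 0.002 0.3;0 0 0 0 0 0 0;0 0 0 0 0 0 0;0 0 0 0 0 0 0;0 0 0 0 0 0 0' 40;  python3 -m pendant '0 0 0 0 0 0 0;0 0 0 0 0 -0.03 0;0 0 0 0 0 -0.05 0;0 0 0 0 0 -0.05 0;0 0 0 0 0 0 0'
```

```text
time: 4.72
eef_pos: [0.4576, 0.2395, 0.0134]
eef_rot: [179.9, -0.1, 73.7]
wrist_force: [-1.2, 0.1, 6.4]
grip_width: 0.396
grip_force: 40.6
time: 5.35
eef_pos: [0.46, 0.2406, 0.1466]
eef_rot: [179.6, -0.4, 73.7]
wrist_force: [0.7, 0.5, -1.1]
grip_width: 0.4
grip_force: 40.6
```

```bash
python3 -m pendant '0 0 -0.06 0 0 0 0;0 0 0 -0.049 0.026 0 0;0 0 0 -0.05 0.026 0 0;0 0 0 -0.05 0.026 0 0;0 0 0 -0.05 0.026 0 0';  python3 -m pendant '0 0 0 -0.05 0.026 0 0;0 0 0 -0.048 0.026 0 0;0 0 0 0 0 0 0;0 0 0 0 0 0 0;0 0 0 0 0 0 0'; python3 snap.py wE; python3 - <<'E'
from rig import bot
import cv2,pickle,numpy as np
from g import *
o=[]
for n in ["scene","side"]:
    f=bot.grab_frame(n);pickle.dump(f,open("E"+n+".pkl","wb"))
    u,v=np.round(proj(f,(.546,-.085,.1))).astype(int)
    y=max(0,v-75);x=u-66;print(n,x,y);o.append(cv2.resize(f['pixels'][y:y+150,x:x+133],(400,451),interpolation=cv2.INTER_CUBIC))
cv2.imwrite('pics/E.png',np.hstack(o))
s=bot.state();print(s['eef_pos'],s['eef_rot'],s['wrist_force'])
E
```

```text
time: 5.98
eef_pos: [0.5132, 0.0202, 0.141]
eef_rot: [-179.9, 0.0, 77.1]
wrist_force: [1.6, -0.0, -1.4]
grip_width: 0.398
grip_force: 40.5
time: 6.6
eef_pos: [0.5419, -0.0841, 0.1417]
eef_rot: [-179.9, -0.0, 77.2]
wrist_force: [-0.2, -0.7, -1.0]
grip_width: 0.398
grip_force: 40.6
[ 0.5574 -0.0152  0.2841] [ 1.6377e+02  1.2000e-01 -1.2760e+01]
scene 164 79
side 293 50
[ 0.54246796 -0.08409466  0.14223571] [-1.79976729e+02 -3.38420477e-03  7.72162589e+01] [-0.49546025  0.4068482  -1.14663751]
```

View pics/wE.png

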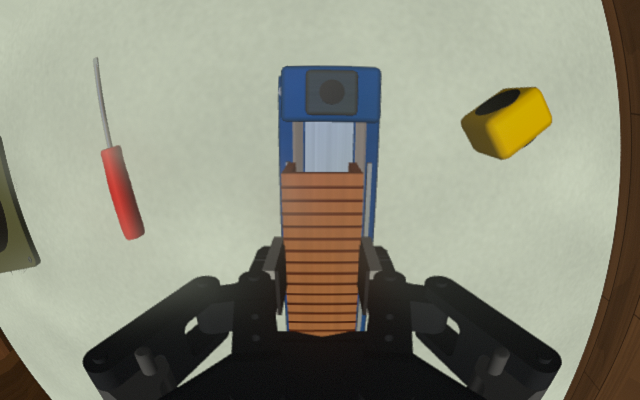

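Wrist view: the strip hangs straight in the hand, with its front edge at row 172 (columns 281–364). The nose's near edge is at row 122, with its centre at column ~331 and the channel floor at columns 305–355. I'll compute the lateral correction from this.

```bash
python3 - <<'E'
from g import *
f=pickle.load(open('wE.pkl','rb'));p=np.array([.5425,-.0841])
th=np.radians(77.2);tx=np.array([np.cos(th),np.sin(th)]);ty=np.array([np.sin(th),-np.cos(th)])
img=f['pixels'];h=cv2.cvtColor(img,cv2.COLOR_BGR2HSV)
for v in (75,112): 
    r=np.where((h[v,260:400,1]>140)&(abs(h[v,260:400,0].astype(int)-110)<15))[0]+260; print('blue row',v,r.min(),r.max())
for v in (130,145,160): print(v,img[v,276:386:2].sum(1).tolist() if 0 else [int(x) for x in np.where(np.abs(np.diff(img[v,276:386].astype(int).sum(1)))>45)[0]+276])
def t(name,px,z):
    X=onz(f,px,z,True);d=X[:2]-p;print(name,z,np.round(X,4),'tool',np.round([d@tx,d@ty],4))
for z in (.078,.088):
    for n,px in [('NL',(283,121)),('NR',(381,122)),('FL',(283,68)),('FR',(381,70))]: t(n,px,z)
t('floorL',(305,140),.02);t('floorR',(355,140),.02)
for z in (.150,.157): t('sL',(281,172),z);t('sR',(364,172),z)
E
```

```text
blue row 75 284 378
blue row 112 280 377
130 [277, 278, 291, 302, 304, 305, 352, 353, 354, 355, 366, 378, 379]
145 [277, 278, 292, 304, 305, 351, 352, 354, 365, 377, 378, 379]
160 [277, 278, 292, 304, 305, 351, 352, 353, 354, 365, 376, 377, 378]
NL 0.078 [ 0.5303 -0.0168  0.078 ] tool [ 0.0629 -0.0268]
NR 0.078 [ 0.5938 -0.0315  0.078 ] tool [0.0626 0.0384]
FL 0.078 [0.5384 0.0179 0.078 ] tool [ 0.0985 -0.0266]
FR 0.078 [0.6012 0.0029 0.078 ] tool [0.0978 0.0379]
NL 0.088 [ 0.5316 -0.0167  0.088 ] tool [ 0.0633 -0.0256]
NR 0.088 [ 0.592  -0.0307  0.088 ] tool [0.063  0.0365]
FL 0.088 [0.5393 0.0163 0.088 ] tool [ 0.0972 -0.0253]
FR 0.088 [0.599 0.002 0.088] tool [0.0965 0.0361]
floorL 0.02 [ 0.5372 -0.0375  0.02  ] tool [ 0.0442 -0.0155]
floorR 0.02 [ 0.5789 -0.0468  0.02  ] tool [0.0444 0.0272]
sL 0.15 [ 0.5334 -0.0379  0.15  ] tool [ 0.043  -0.0191]
sR 0.15 [ 0.5694 -0.0461  0.15  ] tool [0.043  0.0178]
sL 0.157 [ 0.5347 -0.0368  0.157 ] tool [ 0.0444 -0.0181]
sR 0.157 [ 0.5688 -0.0445  0.157 ] tool [0.0445 0.0168]
```

View pics/E.png

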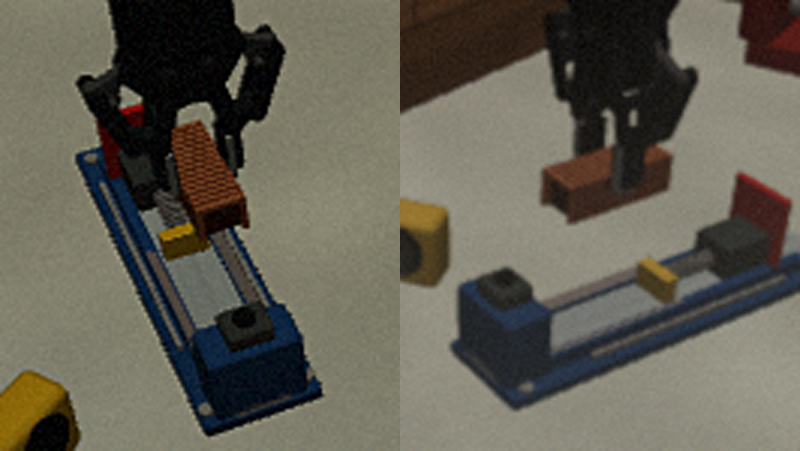

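The strip needs +6.5 mm along tool y. I'll correct that, then go down and watch the force.

```bash
python3 -m pendant '0 0 0.007 0.003 0.0065 0.03 0;0 0 0 0 0 0.03 0;0 0 0 0 0 0 0;0 0 0 0 0 0 0'; python3 snap.py wF
python3 - <<'E'
from g import *
f=pickle.load(open('wF.pkl','rb'));cv2.imwrite('pics/F.png',cv2.resize(f['pixels'][20:270,220:440],(528,600)))
E
```

```text
time: 7.25
eef_pos: [0.5503, -0.0835, 0.0832]
eef_rot: [179.9, -0.0, 76.7]
wrist_force: [-0.0, -0.1, -1.0]
grip_width: 0.401
grip_force: 40.5
[ 0.566  -0.0146  0.2256] [ 1.6377e+02 -4.0000e-02 -1.3210e+01]
```

View pics/F.png

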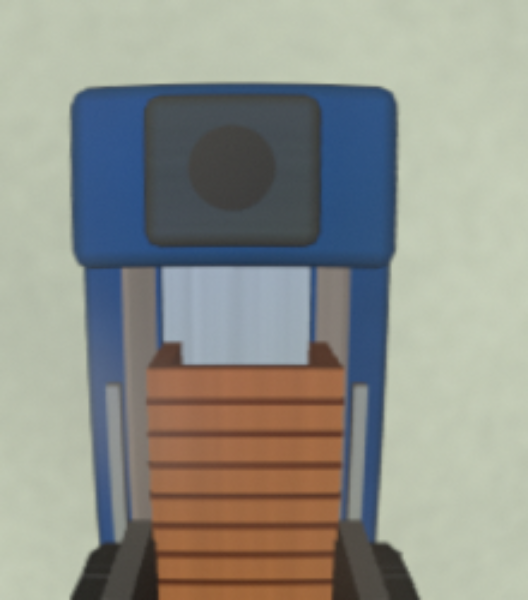

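Strip centre is at column 245 and the channel's at 235, so the strip is 2.5 mm too far right. I'll correct and lower it.

```bash
python3 -m pendant '0 0 0 0 -0.0025 0 0;0 0 0 0 0 0.02 0;0 0 0 0 0 0.015 0;0 0 0 0 0 0.007 0;0 0 0 0 0 0 0'; python3 -m pendant '0 0 0 0 0 0.004 0;0 0 0 0 0 0 0;0 0 0 0 0 0 0'
```

```text
time: 7.92
eef_pos: [0.5469, -0.0832, 0.0399]
eef_rot: [-179.9, 0.0, 76.7]
wrist_force: [-0.3, -0.2, -1.1]
grip_width: 0.401
grip_force: 40.6
time: 8.3
eef_pos: [0.5476, -0.0833, 0.0366]
eef_rot: [180.0, -0.0, 76.7]
wrist_force: [-0.5, 0.7, -1.9]
grip_width: 0.395
grip_force: 40.6
```

```bash
python3 -m pendant '0 0 0 0 0 0.0025 0;0 0 0 0 0 0 0;0 0 0 0 0 0 0'; python3 -m pendant '0 0 0 0 0 0 0.55;0 0 0 0 0 0 0.7;0 0 0 0 0 0 0.7;0 0 0 0 0 -0.03 0.7;0 0 0 0 0 -0.05 0.7'; python3 -m pendant '0 0 0 0 0 -0.05 0.7;0 0 0 0 0 -0.02 0.7;0 0 0 0 0 0 0;0 0 0 0 0 0 0'; python3 snap.py wG;python3 - <<'E'
from g import *
f=pickle.load(open('wG.pkl','rb'));cv2.imwrite('pics/G.png',cv2.resize(f['pixels'][60:400,200:500],(529,600)))
E
```

```text
time: 8.68
eef_pos: [0.5473, -0.0832, 0.0338]
eef_rot: [-180.0, 0.0, 76.7]
wrist_force: [-0.4, -0.9, -1.4]
grip_width: 0.402
grip_force: 40.6
time: 9.3
eef_pos: [0.5455, -0.083, 0.113]
eef_rot: [-179.7, 0.0, 76.7]
wrist_force: [0.7, 0.0, 0.7]
grip_width: 0.704
grip_force: 0.0
time: 9.8
eef_pos: [0.5465, -0.0831, 0.1826]
eef_rot: [-179.9, 0.0, 76.7]
wrist_force: [-1.1, -0.3, 0.2]
grip_width: 0.282
grip_force: 0.0
[ 0.5627 -0.0143  0.325 ] [ 1.6375e+02  1.3000e-01 -1.3250e+01]
```

View pics/G.png

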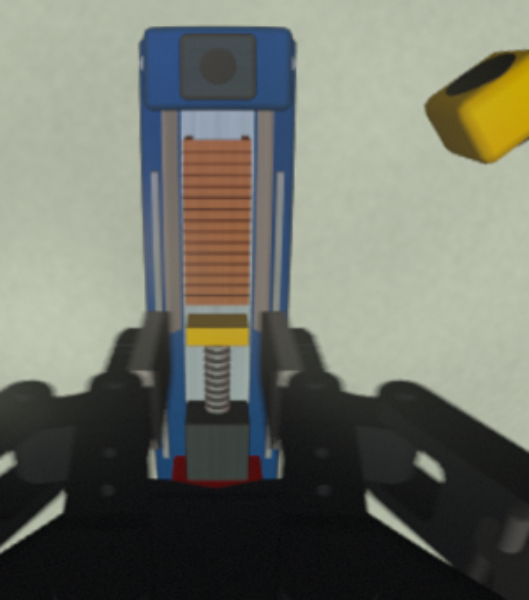

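The strip lies straight on the channel floor between follower and nose, so the placement is good. Next: go behind the tab with the fingers shut, lower, then push.

```bash
python3 -m pendant '0 0 0 -0.045 0.001 0 0;0 0 0 -0.045 0 0 0;0 0 0 -0.045 0 0 0;0 0 0 -0.045 0 0 0;0 0 0 -0.045 0 0 0'; python3 -m pendant '0 0 0 0 0 0 0;0 0 0 0 0 0.05 0;0 0 0 0 0 0.05 0;0 0 0 0 0 0.035 0;0 0 0 0 0 0 0'; python3 - <<'E'
from rig import bot
import numpy as np
p=bot.state()['eef_pos'];th=np.radians(76.7);v=np.array([np.cos(th),np.sin(th)]);d=np.array([.5075,-.2549])-p[:2];print(p,'to tab rear',d@v,'lat',d@np.array([v[1],-v[0]]))
E
```

```text
time: 10.48
eef_pos: [0.4953, -0.3032, 0.1819]
eef_rot: [-179.8, -0.1, 76.7]
wrist_force: [0.9, -0.6, 0.2]
grip_width: -0.001
grip_force: 0.0
time: 11.1
eef_pos: [0.4934, -0.2993, 0.045]
eef_rot: [-179.5, -0.2, 76.8]
wrist_force: [-0.8, 0.0, 0.3]
grip_width: 0.001
grip_force: 0.0
[ 0.4933695  -0.29933954  0.04503725] to tab rear 0.04649833988110019 lat 0.0035281984670133826
```

```bash
python3 -m pendant '0 0 0 0.015 0.003 0 0;0 0 0 0.013 0 0 0;0 0 0 0.013 0 0 0;0 0 0 0.013 0 0 0;0 0 0 0.010 0 0 0';python3 -m pendant '0 0 0 0.010 0 0 0;0 0 0 0.010 0 0 0;0 0 0 0.005 0 0 0;0 0 0 0 0 0 0'
```

```text
time: 11.72
eef_pos: [0.5151, -0.2433, 0.0505]
eef_rot: [179.8, 0.4, 76.7]
wrist_force: [-1.9, -9.0, 1.2]
grip_width: 0.004
grip_force: 4.7
time: 12.22
eef_pos: [0.5209, -0.2186, 0.0505]
eef_rot: [179.8, 0.3, 76.7]
wrist_force: [-2.1, -7.8, 3.0]
grip_width: 0.0
grip_force: 3.6
```

```bash
python3 -m pendant '0 0 0 0.004 0 0 0;0 0 0 0.003 0 0 0;0 0 0 0 0 0 0';python3 -m pendant '0 0 0 0.003 0 0 0;0 0 0 0.003 0 0 0;0 0 0 0 0 0 0'
```

```text
time: 12.6
eef_pos: [0.5224, -0.2124, 0.0506]
eef_rot: [179.8, 0.4, 76.6]
wrist_force: [-2.2, -7.5, 1.4]
grip_width: -0.002
grip_force: 4.3
time: 12.98
eef_pos: [0.5237, -0.2069, 0.0505]
eef_rot: [179.8, 0.4, 76.6]
wrist_force: [-3.5, -9.4, 2.1]
grip_width: -0.0
grip_force: 4.8
```

```bash
python3 -m pendant '0 0 0 0.003 0 0 0;0 0 0 0 0 0 0';python3 -m pendant '0 0 0 0.003 0 0 0;0 0 0 0 0 0 0';python3 -m pendant '0 0 0 0.003 0 0 0;0 0 0 0 0 0 0'
```

```text
time: 13.22
eef_pos: [0.5236, -0.2069, 0.0506]
eef_rot: [179.8, 0.8, 76.5]
wrist_force: [-4.4, -17.5, 0.6]
grip_width: -0.005
grip_force: 9.0
time: 13.48
eef_pos: [0.5237, -0.207, 0.0508]
eef_rot: [179.8, 1.2, 76.4]
wrist_force: [-6.2, -25.5, 0.9]
grip_width: 0.001
grip_force: 13.0
time: 13.72
eef_pos: [0.5236, -0.2071, 0.0508]
eef_rot: [179.8, 1.5, 76.3]
wrist_force: [-8.8, -32.5, 0.7]
grip_width: -0.001
grip_force: 17.1
```

The rail is hard against its stop. I'll back off, lift clear, and check by measurement.

```bash
python3 -m pendant '0 0 0 -0.02 0 0 0;0 0 0 -0.025 0 0 0;0 0 0 0 0 -0.05 0;0 0 0 0 0 -0.06 0;0 0 0 0 0 -0.06 0' >/dev/null; python3 -m pendant '0 0 0 0 0 0 0;0 0 0 0 0 0 0;0 0 0 0 0 0 0'; python3 snap.py wH; python3 - <<'E'
from g import *
f=pickle.load(open('wH.pkl','rb'));h=cv2.cvtColor(f['pixels'],cv2.COLOR_BGR2HSV)
th=np.radians(76.7);v=np.array([np.cos(th),np.sin(th)]);n=np.array([v[1],-v[0]])
O=np.array([.5664,-.0055])-.1*v
def box(name,m,z,near):
    for c in blobs(m,60):
        q=cv2.boxPoints(cv2.minAreaRect(c)); X=np.array([onz(f,p,z,True)[:2] for p in q])-O
        a=X@v;b=X@n
        if abs(b.mean())<.03 and -.25<a.mean()<.13: print(name,'mag x',np.round([a.min(),a.max()],4),'y',np.round(sorted(b),4),'area',cv2.contourArea(c))
box('strip',copper(f['pixels']),.048,0)
box('yellow',cv2.inRange(h,(18,100,60),(35,255,255)),.043,0)
m=cv2.bitwise_or(cv2.inRange(h,(0,150,60),(4,255,255)),cv2.inRange(h,(172,120,60),(180,255,255)));box('red',m,.085,0)
s=pickle.load(open('f0.pkl','rb'))['scene']
from rig import bot
e=bot.grab_frame('scene')
def sil(g):
    r=cv2.cvtColor(g['pixels'],cv2.COLOR_BGR2GRAY)[255:330,270:330];return r
print('silver diff',cv2.absdiff(sil(s),sil(e)).mean())
st=bot.state();print(st['wrist_force'],st['time'])
E
```

```text
time: 14.72
eef_pos: [0.5137, -0.238, 0.2172]
eef_rot: [-179.8, -0.1, 76.7]
wrist_force: [-0.2, -0.5, 0.7]
grip_width: -0.0
grip_force: 0.0
[ 0.5299 -0.1694  0.3597] [163.82   0.2  -13.23]
strip mag x [-0.0103  0.0474] y [-0.0188 -0.0184  0.0152  0.0153] area 1759.0
yellow mag x [-0.023  -0.0104] y [-0.0178 -0.0177  0.0164  0.0164] area 393.5
red mag x [-0.094  -0.0859] y [-0.0296 -0.0295  0.0281  0.0282] area 511.5
silver diff 5.766222222222222
[ 0.25920402 -0.72073333  0.01526913] 14.825
```

Measured: the tab's rear face is at x = -94 mm, so the rail is at about 71 mm and home. The follower touches the strip's rear at -10 mm, which puts the strip's centre at about 35 mm, up against the nose. The robot is touching nothing.

```bash
python3 -c "
from rig import bot
print(bot.finish_job())"
```

```text
the job is handed in; nothing more can be done
None
```

I handed the job in at about 15 s: by the last measurements the copper strip is against the nose block, the rail is fully home and the gripper is clear; the silver strip was never approached, its crop showed only a small unexplained image change, no verdict came back, and I viewed 11 pictures, one over the limit of 10.

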